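Find the solid test weight and offer it to the dead-weight tester

TASK

Two test weights with knobs look alike, but one has been cored out: lift each in turn clear of the bench to feel which is heavier, set the lighter one back upright where it stood without dropping it, and finish holding the heavier one upright and still, centred about 6 cm above the tester's round carrier plate. Do not let go of it at the end, do not touch the tester, and leave the other things on the bench where they are.

Things in the scene. Friction and masses are not known exactly. Their poses are not given: they have to be found in the camera images.
- weight_a: one of two look-alike dark iron test weights, loose: round body 60 mm diameter, 36 mm high; above it a neck 18 mm diameter to 44 mm and a straight knob 24 mm diameter from 44 to 78 mm, to be gripped from above. Origin: underside centre, z up. Weighs 0.35 to 0.9 kg; one is at least 0.18 kg heavier than the other; names and places do not tell which
- weight_b: one of two look-alike dark iron test weights, loose: round body 60 mm diameter, 36 mm high; above it a neck 18 mm diameter to 44 mm and a straight knob 24 mm diameter from 44 to 78 mm, to be gripped from above. Origin: underside centre, z up. Weighs 0.35 to 0.9 kg; one is at least 0.18 kg heavier than the other; names and places do not tell which
- carrier_top (a point): centre of the top face of the dead-weight tester's round steel carrier plate (84 mm diameter, 8 mm thick, fixed, top 92 mm above the bench on a slim column); z up. The tester stands to the left or right of the weights
- case: pine case 150 x 130 mm, 55 mm high, fixed, with a hinged lid on its far (+x) rim that stands open at any angle (up to 0.21 m high); on the other side of the weights from the tester. Origin at the centre of its underside. Not needed
- lid_edge (a point): middle of the free edge of the pine case's lid, which stays at the angle it has. Bystander
- gauge: brass pressure gauge with a cracked bezel lying face up, 100 mm diameter, 30 mm high, a stub 30 mm long; origin at the underside's centre. Bystander
- ring_large: steel ring gauge, 64 mm outside, 18 mm high, lying between the two weights; origin at the underside's centre. Bystander
- ring_small: steel ring gauge, 44 mm outside, 15 mm high, lying between the two weights; origin at the underside's centre. Bystander
- dial: chrome dial indicator lying flat, 56 mm diameter, 22 mm high, stem along its x axis; origin at the underside's centre. Bystander
- fitting: brass pipe fitting lying down, 45 mm long, 24 mm high; origin at the underside's centre. Bystander
- tester: the dead-weight tester itself, fixed; origin on the bench directly below carrier_top, its x axis towards the port. Green base 130 mm wide, 36 mm high, from x = -80 to 120 mm; brass port 78 mm high at x = 90 mm; cross-handle 30 mm high at x = 158 mm

How it is judged:
On the way, in this order (a step that is already met when the one before it is completed fails the run):
1. the lighter weight is lifted clear of the bench in the gripper while the heavier one (over 6 N on the bench) stands ((((height (world z) of weight_a above 0.015 m and contact force between weight_a and the fingers above 1 N) and contact force between weight_b and anything else above 6 N) or ((height (world z) of weight_b above 0.015 m and contact force between weight_b and the fingers above 1 N) and contact force between weight_a and anything else above 6 N))), for 0.2 s.
2. the lighter weight (under 6 N on the bench) stands back in its place and the heavier one is lifted clear in the gripper ((((height (world z) of weight_a below 0.006 m and angle between weight_a's own z axis and vertical below 0.1 rad and distance of weight_a from where it was at the start of the episode below 0.04 m and contact force between weight_a and the fingers below 0.1 N and contact force between weight_a and anything else between 3 and 6 N) and (height (world z) of weight_b above 0.015 m and contact force between weight_b and the fingers above 1 N)) or ((height (world z) of weight_b below 0.006 m and angle between weight_b's own z axis and vertical below 0.1 rad and distance of weight_b from where it was at the start of the episode below 0.04 m and contact force between weight_b and the fingers below 0.1 N and contact force between weight_b and anything else between 3 and 6 N) and (height (world z) of weight_a above 0.015 m and contact force between weight_a and the fingers above 1 N)))), for 0.2 s.
At the end, for the whole second after the job is handed in: The heavier weight is held in the fingers alone, upright (within 0.2 rad) and still, its underside 30 to 100 mm above the carrier plate and its axis within 25 mm of the plate's; the lighter weight stands upright on the bench, released and at rest, within 40 mm of where it started ((((height (world z) of weight_a below 0.006 m and angle between weight_a's own z axis and vertical below 0.1 rad and distance of weight_a from where it was at the start of the episode below 0.04 m and contact force between weight_a and the fingers below 0.1 N and contact force between weight_a and anything else between 3 and 6 N) and linear speed of weight_a below 0.02 m/s and horizontal distance between weight_b and carrier_top below 0.025 m and z of weight_b in the frame of carrier_top between 0.03 and 0.1 m and angle between weight_b's own z axis and vertical below 0.2 rad and contact force between weight_b and the fingers above 2 N and linear speed of weight_b below 0.03 m/s and angular speed of weight_b below 0.3 rad/s and contact force between weight_b and tester below 0.1 N) or ((height (world z) of weight_b below 0.006 m and angle between weight_b's own z axis and vertical below 0.1 rad and distance of weight_b from where it was at the start of the episode below 0.04 m and contact force between weight_b and the fingers below 0.1 N and contact force between weight_b and anything else between 3 and 6 N) and linear speed of weight_b below 0.02 m/s and horizontal distance between weight_a and carrier_top below 0.025 m and z of weight_a in the frame of carrier_top between 0.03 and 0.1 m and angle between weight_a's own z axis and vertical below 0.2 rad and contact force between weight_a and the fingers above 2 N and linear speed of weight_a below 0.03 m/s and angular speed of weight_a below 0.3 rad/s and contact force between weight_a and tester below 0.1 N))); the arm keeps its last pose, push and grip.
It fails at once if a weight is dropped, thrown or knocked over ((height (world z) of weight_a above 0.012 m and contact force between weight_a and the fingers below 0.05 N) or (height (world z) of weight_b above 0.012 m and contact force between weight_b and the fingers below 0.05 N)).
It fails at once if the tester is touched (contact force between tester and anything else above 1 N).
It fails at once if a bystander (gauge, ring gauges, dial indicator, fitting, case lid) is shifted by more than 20 mm (distance of any of gauge, ring_large, ring_small, dial, fitting, lid_edge from where it was at the start of the episode above 0.02 m).
It also fails if it takes over 64 s, if anything falls off the work surface, if the arm or the gripper's body presses on something with over 40 N, if the wrist force passes 120 N, or if a joint passes its speed limit or range.

ROBOT

A 7-joint arm with a two-finger parallel gripper is mounted at the origin on the work surface. World frame = base frame: x ahead of the robot, y to its left, z up, the work surface at z = 0. Lengths are in m, angles in rad, forces in N, time in s.
With the tool pointing down it reaches from about 0.425 to 0.975 m from the base axis. Payload 16.7 kg.
Tool frame: the origin (TCP) lies on the centre line of the jaws, within the pads' length; the fingertips stand 8 mm ahead of it and the grasp point (between the pads) lies 11 mm behind it; z points along the fingers, y is the line along which they close (so a half turn about z gives the same grasp; the last joint's range is limited). The gripper opens to 85 mm and grips with 20 to 120 N. Pads are 22 mm wide; open, the fingers measure 114 mm over their backs; the gripper's body (76 mm by 85 mm) begins 54 mm behind the grasp point. The pads swing forward as they close: fully open they stand 13 mm farther back than shut.
Start: joints at [-1.308, 0.426, 0.074, 1.606, -0.034, 1.111, -0.067], TCP at [0.27, 0.619, 0.239] pointing down, gripper open.
Joint ranges: [-2.85, 2.85], [-0.5, 2.14], [-1.23, 1.37], [0.21, 2.46], [-1.02, 4.16], [0.16, 2.05], [-2.73, 2.73]. Speed limits (rad/s): [1.89, 1.89, 2.39, 2.39, 3.01, 3.01, 3.01].

INTERFACE

Orientations are given as a unit quaternion [w, x, y, z].
In Python, from bench import robot gives the robot as it stands.
- The arm moves only by the shell command python3 -m pendant 'ROWS' [FORCE]. ROWS is a JSON object of lists of equal length, an entry for each row: "grip": the finger opening in mm, from 0 to 85.4; "offset": the shift along the tool's x, y, z in mm, a list of three; "roll": the turn about the tool's z in degrees. In form: {"grip": [grip, ...], "offset": [[x, y, z], ...], "roll": [roll, ...]}. A call has 1 to 12 rows; each row is the pose to reach, as a shift and turn from the pose commanded when the call began, along the tool's axes at that moment; what a row does not reach only later rows make up. A row lasts 1/8 s, in which the tool goes at most 62.5 mm and 10.7 degrees, less where a joint would pass 70% of its speed; a pose out of reach is approached as far as the arm can. A call with a gripper value outside its range is refused whole. The fingers move at their own pace and stop on an object; FORCE is the grip in N (left out, the last holds). Time passes only in rows, so rows that repeat a pose let the fingers close. It gives the time, the measured TCP pose, the force, the opening and the grip force at its end, in the units of the state.
- robot.get_obs(): the state, without advancing time (a new reading comes with each control period).
- robot.capture(name): name is "scene" or "top" or "wrist"; returns the picture (420x560x3 uint8, red, green, blue); there is no depth.
- robot.calibration(name): a dict with "vfov" (degrees; the focal length in pixels is half the picture's height over the tangent of half this angle, whatever the lens; pixels are square), "cx", "cy" (the principal point, pixels), "R" (3x3) and "t" (3): a world point X has camera coordinates R X + t. Camera axes: x right, y down, z forward; pixel columns grow to the right and rows downward; lengths in m; the calibration is good to about 2 mm. A picture is of the moment at which its call begins: read the wrist's pose just before it. calibration takes no time and is no camera call; for the wrist camera it gives the pose at the moment of the call.
- robot.sign_off(): hands the job in; it is judged then, once.
The state is a dict: "clock": time; "qpos": joint angles; "joint_velocities": joint speeds; "joint_efforts": joint torques, N m; "ee_pos": TCP position; "tool_rot": TCP orientation; "contact_force": force on the tool from outside, world axes, zero at the start; "torque": the same for the moment, N m; "finger_gap": opening from 0.0 (shut) to 1.0 (fully open); "grip_force": force on a finger pad.
Only numpy, scipy, OpenCV 4.12 (cv2) and the standard library are available. Lean on these libraries where they do the work, as an engineer would, in place of code of your own. Each camera call takes 0.05 s, during which the arm holds its last target. There are 200 camera calls.

## Working session

There is one attempt and no reset: what is moved stays moved. The work goes in short steps, Python scripts to look and compute and a shell command to move; the robot and the scene stay as the last step left them, time stands still between calls to the robot, and variables do not carry over. Pictures are saved under pics/ and viewed, at most 10 in all, crops included, and the job is handed in when it is done.

```bash
mkdir -p pics
python3 - <<'E'
from bench import robot
import cv2, numpy as np
o=robot.get_obs();print({k:np.round(v,3) for k,v in o.items()})
for n in("scene","top"):
    c=robot.calibration(n);print(n,c)
    cv2.imwrite(f"pics/{n}0.png",robot.capture(n)[:,:,::-1])
E
```

```text
{'clock': np.float64(0.0), 'qpos': array([-1.309,  0.427,  0.074,  1.607, -0.034,  1.111, -0.067]), 'joint_velocities': array([ 0.001,  0.001,  0.002, -0.002, -0.001, -0.   , -0.001]), 'joint_efforts': array([-1.0000e-03, -9.4983e+01,  3.7600e+00, -4.6352e+01,  1.9000e-02,
        1.0000e-02,  0.0000e+00]), 'ee_pos': array([0.27 , 0.618, 0.239]), 'tool_rot': array([-0.   ,  0.204,  0.979, -0.001]), 'contact_force': array([-0.536,  0.768,  0.7  ]), 'torque': array([ 0.026, -0.027,  0.021]), 'grip_force': np.float64(0.0), 'finger_gap': np.float64(0.999)}
scene {'vfov': 47.726372524219855, 'cx': 276.52443972445417, 'cy': 211.32185802947308, 'R': array([[ 0.43734185,  0.8992632 ,  0.00760262],
       [ 0.6704752 , -0.32041718, -0.66917549],
       [-0.59932888,  0.29775582, -0.74306552]]), 't': array([-0.26265656, -0.3431916 ,  1.51396236])}
top {'vfov': 54.937372093379274, 'cx': 273.73085550293774, 'cy': 206.99959882938307, 'R': array([[ 0.02725111, -0.99961809, -0.00458759],
       [-0.98252871, -0.02593944, -0.18429455],
       [ 0.18410516,  0.00952967, -0.98286035]]), 't': array([-0.00105005,  0.57155632,  0.96150171])}
```

View pics/top0.png

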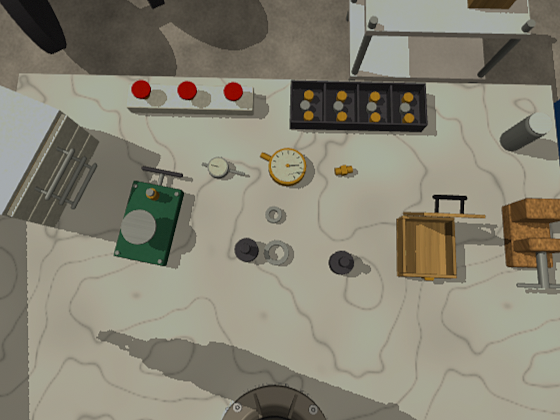

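View pics/scene0.png

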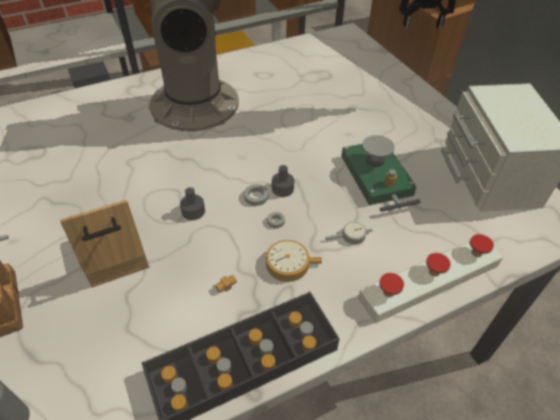

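Top view: tester on the left (plate ~(137,227)), weights ~(247,250) and ~(342,263); the large ring ~(279,253) lies close to the left weight. The case is on the right at (428,247). The scene view agrees.

```bash
cat > h.py <<'E'
from bench import robot
import cv2, numpy as np
def ray(c,uv,z,H=420):
    f=H/2/np.tan(np.radians(c["vfov"])/2)
    R,t=np.array(c["R"]),np.array(c["t"])
    d=R.T@np.array([(uv[0]-c["cx"])/f,(uv[1]-c["cy"])/f,1]);C=-R.T@t
    return C+d*(z-C[2])/d[2]
def proj(c,X):
    f=210/np.tan(np.radians(c["vfov"])/2);p=np.array(c["R"])@X+c["t"]
    return f*p[:2]/p[2]+[c["cx"],c["cy"]]
E
python3 - <<'E'
from h import *
im=cv2.imread("pics/top0.png");c=robot.calibration("top")
print(proj(c,np.array([0,0,0.])),proj(c,np.array([.27,.618,.239])))
for n,uv,z in[("L",(247,250),.03),("R",(342,263),.03),("plate",(137,227),.092),("ring",(279,253),.009),("small",(275,214),.008),("case",(428,247),.05)]:
    print(n,ray(c,uv,z).round(3))
a=im[205:290,220:365];a=cv2.resize(a,None,fx=5,fy=5,interpolation=cv2.INTER_CUBIC)
cv2.imwrite("pics/cropA.png",np.clip(a.astype(float)*1.6,0,255).astype(np.uint8))
E
```

```text
[273.28971057 447.12125495] [-42.60637041 334.14156584]
L [0.464 0.079 0.03 ]
R [ 0.438 -0.16   0.03 ]
plate [0.507 0.34  0.092]
ring [ 0.46  -0.002  0.009]
small [0.561 0.011 0.008]
case [ 0.482 -0.369  0.05 ]
```

View pics/cropA.png

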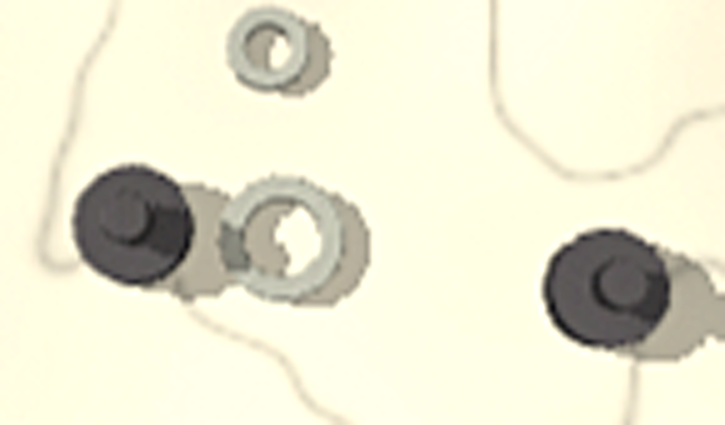

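Enlarged crop: left knob top at px ~(245.2,247.6), right knob top ~(344.8,261.6). The ring is about 12 mm from the left weight's body, well below knob height.

```bash
cat >> h.py <<'E'
def off(P):
    from scipy.spatial.transform import Rotation as Ro
    o=robot.get_obs();q=np.array(o["tool_rot"]);R=Ro.from_quat(q[[1,2,3,0]]).as_matrix()
    return (R.T@(np.array(P)-o["ee_pos"])*1000).round(1)
E
python3 - <<'E'
from h import *
im=cv2.imread("pics/top0.png");c=robot.calibration("top")
L=ray(c,(245.2,247.6),.078);Rr=ray(c,(344.8,261.6),.078)
print(L,ray(c,(246.6,250),.036),Rr,ray(c,(341.4,262.6),.036))
h=cv2.cvtColor(im,cv2.COLOR_BGR2HSV)[200:255,112:165]
m=((h[...,1]<60)&(h[...,2]>90)).astype(np.uint8)
k=max(cv2.findContours(m,0,1)[0],key=cv2.contourArea);e=cv2.fitEllipse(k);print(e)
print("plate",ray(c,(e[0][0]+112,e[0][1]+200),.092))
# scene cross-check of knob tops
s=robot.calibration("scene")
print(ray(s,(283,169),.078),ray(s,(189.5,191),.078),ray(s,(378,146),.092))
print(off([L[0],L[1],.20]),off([Rr[0],Rr[1],.2]))
E
```

```text
[0.46561595 0.07991621 0.078     ] [0.4632095  0.07941919 0.036     ] [ 0.43866025 -0.15913293  0.078     ] [ 0.43829695 -0.15774125  0.036     ]
((17.5900936126709, 26.54562759399414), (44.9779052734375, 53.32154846191406), 1.9612195491790771)
plate [0.50734809 0.35786655 0.092     ]
[0.46918937 0.08142618 0.078     ] [ 0.44172768 -0.15673776  0.078     ] [0.51058876 0.33778137 0.092     ]
[-394.7 -415.    39.2] [-465.7 -644.8   39.5]
```

```bash
python3 -m pendant '{"grip":[85,85,85,85,85,85,85,85,85,60,60,60],"offset":[[-39,-41,0],[-79,-83,0],[-118,-124,0],[-158,-166,0],[-197,-207,10],[-237,-249,20],[-276,-290,30],[-316,-332,40],[-355,-374,40],[-395,-415,40],[-395,-415,40],[-395,-415,40]],"roll":[0,0,0,0,0,0,0,0,0,0,0,0]}' 20
python3 - <<'E'
from h import *
c=robot.calibration("wrist");cv2.imwrite("pics/w1.png",robot.capture("wrist")[:,:,::-1])
o=robot.get_obs();print(o["clock"],o["ee_pos"],o["contact_force"]);print("expected knob px",proj(c,np.array([.4655,.08,.078])),"tcp",proj(c,o["ee_pos"]))
im=robot.capture("top");t=robot.calibration("top")
h=cv2.cvtColor(im,cv2.COLOR_RGB2HSV)[205:247,117:165]
m=cv2.morphologyEx(((h[...,1]<50)&(h[...,2]>90)).astype(np.uint8),2,np.ones((5,5)))
k=max(cv2.findContours(m,0,1)[0],key=cv2.contourArea);e=cv2.fitEllipse(k);print(e,ray(t,(e[0][0]+117,e[0][1]+205),.092))
E
```

```text
clock: 1.6
ee_pos: [0.4658, 0.0803, 0.1992]
tool_rot: [-0.0, 0.205, 0.979, -0.0]
contact_force: [0.3, 0.4, 0.3]
finger_gap: 0.703
grip_force: 0.0
1.65 [0.46570083 0.08089292 0.19915859] [ 0.09159194  0.16023214 -0.63464877]
expected knob px [280.14621206 200.52121161] tcp [281.85904135 275.22403587]
((18.223472595214844, 19.564298629760742), (33.74367141723633, 42.97493362426758), 128.1368408203125) [0.51248896 0.34478528 0.092     ]
```

View pics/w1.png

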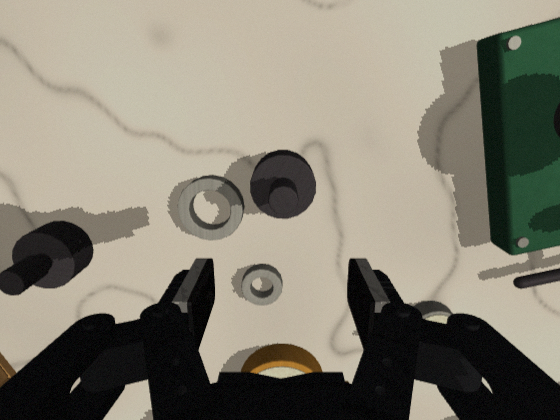

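Wrist view: the knob tip is at ~(283,202), predicted (280,200), so it agrees to ~2 mm. Descending and gripping.

```bash
python3 -m pendant '{"grip":[55,50,50,50,50,50,15,10,10,10,10,10],"offset":[[0,0,40],[0,0,85],[0,0,120],[0,0,140],[0,0,147],[0,0,147],[0,0,147],[0,0,147],[0,0,147],[0,0,147],[0,0,147],[0,0,147]],"roll":[0,0,0,0,0,0,0,0,0,0,0,0]}' 60
python3 -c "
from h import *
cv2.imwrite('pics/w2.png',robot.capture('wrist')[:,:,::-1])"
```

```text
clock: 3.2
ee_pos: [0.4666, 0.0805, 0.0531]
tool_rot: [0.001, 0.204, 0.979, 0.001]
contact_force: [-0.4, 1.3, 8.7]
finger_gap: 0.263
grip_force: 58.9
```

View pics/w2.png

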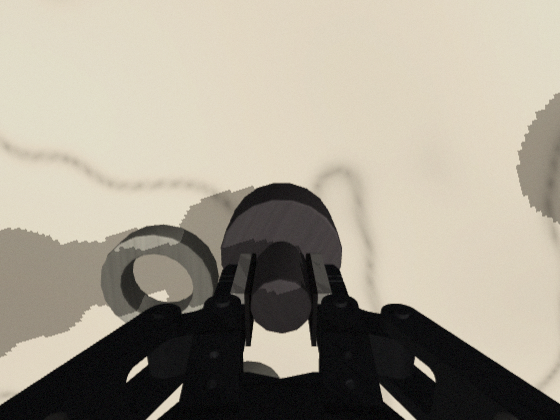

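Wrist view: knob sits squarely between the pads at ~(283,290). Lifting.

```bash
python3 -m pendant '{"grip":[10,10,10,10,10,10,10,10,10,10],"offset":[[0,0,-3],[0,0,-10],[0,0,-20],[0,0,-30],[0,0,-36],[0,0,-40],[0,0,-40],[0,0,-40],[0,0,-40],[0,0,-40]],"roll":[0,0,0,0,0,0,0,0,0,0]}' 60
python3 -c "
from h import *
c=robot.calibration('top')
im=robot.capture('top');h=cv2.cvtColor(im,cv2.COLOR_RGB2HSV)
g=((h[...,0]>40)&(h[...,0]<90)&(h[...,1]>80))
print(h[227,137],h[227,125],h[210,130],h[240,160])
for i in range(4):print(robot.get_obs()['contact_force']);robot.capture('wrist')"
```

```text
clock: 4.5
ee_pos: [0.4659, 0.08, 0.0922]
tool_rot: [-0.0, 0.205, 0.979, -0.0]
contact_force: [-0.1, -0.5, -4.0]
finger_gap: 0.264
grip_force: 59.0
[ 32  23 142] [ 30  24 146] [ 72 144  87] [ 71 134  57]
[ 1.30463892 -0.28074202 -4.23700515]
[ 0.14269532 -0.31123554 -3.60085523]
[-0.29493259 -0.35836366 -4.23545086]
[ 0.62324872  0.19138474 -3.62645763]
```

About 3.9 N, so the left weight is the lighter one (<6 N). Setting it back.

```bash
python3 -m pendant '{"grip":[10,10,10,10,10,10,10,10,10],"offset":[[0,0,5],[0,0,12],[0,0,20],[0,0,28],[0,0,34],[0,0,38],[0,0,39.5],[0,0,40],[0,0,40]],"roll":[0,0,0,0,0,0,0,0,0]}' 60
python3 -m pendant '{"grip":[26,30,40,50,50,50,50,50,50,50,50,50],"offset":[[0,0,0],[0,0,0],[0,0,0],[0,0,0],[0,0,0],[0,0,-10],[0,0,-30],[0,0,-60],[0,0,-100],[0,0,-147],[0,0,-147],[0,0,-147]],"roll":[0,0,0,0,0,0,0,0,0,0,0,0]}' 20
python3 - <<'E'
from h import *
c=robot.calibration("wrist")
a=robot.capture("wrist")[:,:,::-1]; b=robot.capture("top")[:,:,::-1]
b=cv2.resize(b[190:290,100:380],(560,200),interpolation=cv2.INTER_CUBIC)
cv2.imwrite("pics/w3.png",cv2.resize(np.vstack([a,b]),(500,554)))
print(off([.439,-.159,.199]))
E
```

```text
clock: 5.88
ee_pos: [0.4661, 0.0803, 0.053]
tool_rot: [-0.0, 0.204, 0.979, 0.0]
contact_force: [-5.5, 0.9, 15.6]
finger_gap: 0.267
grip_force: 61.2
clock: 7.38
ee_pos: [0.4658, 0.0801, 0.1995]
tool_rot: [0.0, 0.204, 0.979, 0.0]
contact_force: [-0.1, -0.0, 0.2]
finger_gap: 0.584
grip_force: 0.0
[-7.140e+01 -2.295e+02 -2.000e-01]
```

View pics/w3.png

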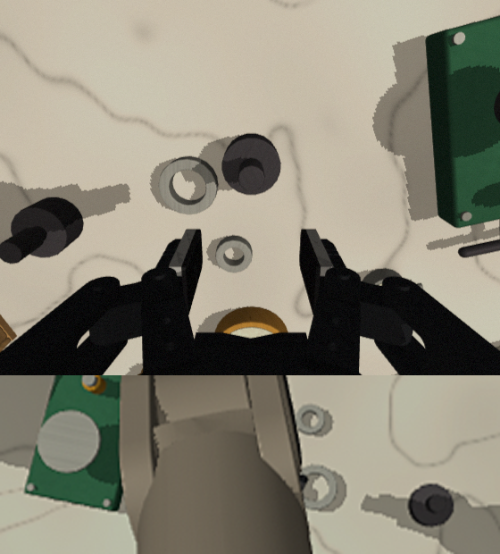

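The light weight stands upright in its old place at ~(250,170) in the composite. On to the right weight.

```bash
python3 -m pendant '{"grip":[50,50,50,50,50,50,50,50,50],"offset":[[-11,-38,0],[-24,-77,0],[-36,-115,0],[-48,-153,0],[-60,-192,0],[-71,-230,0],[-71,-230,0],[-71,-230,0],[-71,-230,0]],"roll":[0,0,0,0,0,0,0,0,0]}' 20
python3 - <<'E'
from h import *
c=robot.calibration("wrist")
o=robot.get_obs();print(o["ee_pos"],proj(c,np.array([.4395,-.158,.078])))
cv2.imwrite("pics/w4.png",robot.capture("wrist")[:,:,::-1])
# plate from top view: brightness-low-saturation disc bounded by green base
im=robot.capture("top");t=robot.calibration("top");h=cv2.cvtColor(im,cv2.COLOR_RGB2HSV)[200:260,105:175]
m=((h[...,1]<60)&(h[...,2]>110)&(h[...,2]<185)).astype(np.uint8)
g=cv2.GaussianBlur(im[195:262,105:180].mean(2).astype(np.uint8),(3,3),0)
C=cv2.HoughCircles(g,cv2.HOUGH_GRADIENT,1,30,param1=80,param2=8,minRadius=14,maxRadius=22);print(C)
for x in C[0][:3]:print(ray(t,(x[0]+105,x[1]+195),.092))
E
```

```text
clock: 8.6
ee_pos: [0.439, -0.1582, 0.199]
tool_rot: [-0.0, 0.204, 0.979, -0.0]
contact_force: [-0.1, -0.5, -0.1]
finger_gap: 0.589
grip_force: 0.0
[ 0.43904761 -0.15816804  0.19897097] [281.09942667 201.26792886]
[[[32.5 30.5 18. ]]]
[0.51037544 0.33911667 0.092     ]
```

View pics/w4.png

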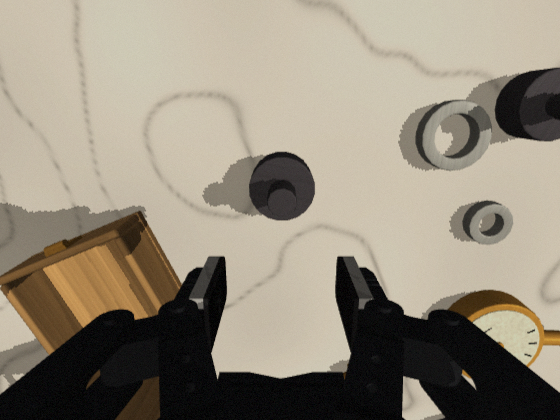

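Knob tip at ~(283,202), predicted (281,201): aligned. The plate is at (0.510, 0.339), consistent across both views. Grip and lift.

```bash
python3 -m pendant '{"grip":[50,50,50,50,50,50,15,10,10,10,10,10],"offset":[[0,0,40],[0,0,85],[0,0,120],[0,0,138],[0,0,145],[0,0,145],[0,0,145],[0,0,145],[0,0,145],[0,0,145],[0,0,145],[0,0,145]],"roll":[0,0,0,0,0,0,0,0,0,0,0,0]}' 90
python3 -m pendant '{"grip":[10,10,10,10,10,10,10,10,10,10],"offset":[[0,0,-3],[0,0,-10],[0,0,-20],[0,0,-30],[0,0,-36],[0,0,-40],[0,0,-40],[0,0,-40],[0,0,-40],[0,0,-40]],"roll":[0,0,0,0,0,0,0,0,0,0]}' 90
python3 -c "
from h import *
for i in range(4):print(robot.get_obs()['contact_force']);robot.capture('wrist')"
```

```text
clock: 10.2
ee_pos: [0.4397, -0.1589, 0.0551]
tool_rot: [0.001, 0.204, 0.979, 0.0]
contact_force: [-1.4, 1.9, 8.4]
finger_gap: 0.259
grip_force: 87.6
clock: 11.45
ee_pos: [0.4389, -0.1591, 0.0942]
tool_rot: [-0.0, 0.204, 0.979, -0.0]
contact_force: [0.6, 0.5, -7.9]
finger_gap: 0.258
grip_force: 88.6
[ 0.5699756   0.51596129 -7.88903329]
[ 0.10661711 -0.17933878 -7.45316752]
[-0.19942208 -0.59186535 -8.20652855]
[ 0.24425482 -0.42461736 -7.13494292]
```

7.7 N: heavier. Raise and carry over the plate.

```bash
python3 -m pendant '{"grip":[10,10,10,10,10,10,10],"offset":[[0,0,-12],[0,0,-35],[0,0,-65],[0,0,-95],[0,0,-113],[0,0,-120],[0,0,-120]],"roll":[0,0,0,0,0,0,0]}' 90
python3 -m pendant '{"grip":[10,10,10,10,10,10,10,10,10,10,10,10],"offset":[[3,12,0],[10,36,0],[20,72,0],[30,108,0],[40,144,0],[50,180,0],[60,216,0],[70,252,0],[80,288,0],[89,322,0],[94,340,0],[96,348,0]],"roll":[0,0,0,0,0,0,0,0,0,0,0,0]}' 90
python3 - <<'E'
from h import *
print(off([.510,.339,.207]))
E
```

```text
clock: 12.52
ee_pos: [0.439, -0.159, 0.2145]
tool_rot: [0.0, 0.204, 0.979, 0.0]
contact_force: [-0.4, 0.3, -7.9]
finger_gap: 0.254
grip_force: 89.3
clock: 14.02
ee_pos: [0.4899, 0.1991, 0.2135]
tool_rot: [-0.001, 0.204, 0.979, -0.001]
contact_force: [0.1, -0.5, -7.0]
finger_gap: 0.258
grip_force: 89.1
[ 37.4 136.3   6.3]
```

```bash
python3 -m pendant '{"grip":[10,10,10,10,10,10,10,10,10,10,10,10],"offset":[[3,12,0],[9,34,0],[17,62,0],[25,90,0],[32,115,0],[36,130,0],[37,136,0],[37,136,3],[37,136,6],[37,136,6],[37,136,6],[37,136,6]],"roll":[0,0,0,0,0,0,0,0,0,0,0,0]}' 90
python3 - <<'E'
from h import *
w=robot.capture("wrist");s=robot.capture("scene");o=robot.get_obs();print(o["ee_pos"],o["contact_force"],o["joint_velocities"].round(3))
t=robot.capture("top")[180:330,80:380]
s=cv2.resize(s[80:260,150:450],(600,360));b=np.hstack([cv2.resize(w,(300,225)),cv2.resize(t,(300,225))])
cv2.imwrite("pics/fin.png",np.vstack([s,b])[:,:,::-1])
E
```

```text
clock: 15.52
ee_pos: [0.5109, 0.3376, 0.2085]
tool_rot: [0.0, 0.205, 0.979, 0.0]
contact_force: [-0.7, 1.0, -7.7]
finger_gap: 0.255
grip_force: 89.3
[0.51088697 0.33769404 0.20841243] [-0.38052549 -0.1303983  -6.99760402] [-0.003  0.001 -0.001 -0.001  0.    -0.001 -0.   ]
```

View pics/fin.png

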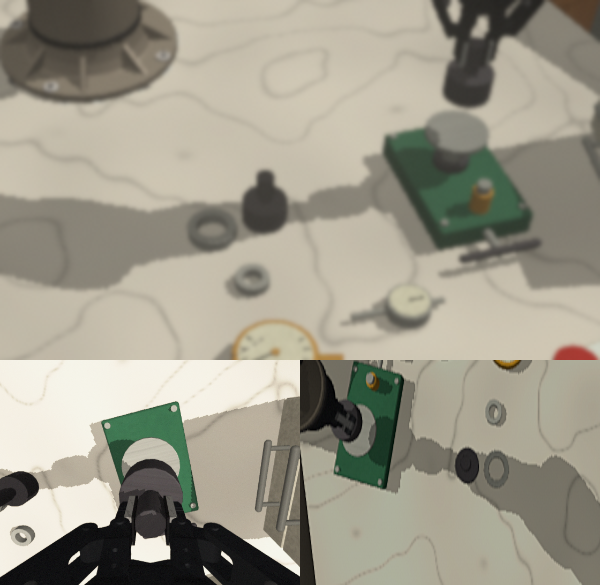

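Final view: the heavy weight is held upright above the plate (scene px ~(383,127) for its underside), and the light one stands in place. Checking that point against the estimate before handing in.

Run:
```python
from h import *
p=ray(robot.calibration("scene"),(383.5,127),.154);print(p)
if np.hypot(p[0]-.510,p[1]-.339)<.015: print(robot.sign_off())
```

```text
[0.5121473  0.34093366 0.154     ]
the job is handed in; nothing more can be done
None
```

The job is handed in: the left weight read about 3.9 N (lighter) and is back upright in its place, and the right one read about 7.7 N (heavier) and is held upright and still about 6 cm above the carrier plate, roughly 3 mm off centre by the camera estimate; the hand-in call returned no verdict.

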